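# Lock the gas cartridge and snap its cover shut

## Task

Make the portable gas stove ready for cooking: with the cartridge still in view, push the red locking lever on the stove's front all the way down until it clicks over to its locked position and stays there. Then fold the open steel cartridge cover over and press its free edge down until it snaps shut level with the stove's top, and keep pressing: the job finishes with the fingers still holding the shut cover firmly down, not letting go. Do not shift the dishes, the basin or the small things standing around.

Things in the scene. Friction and masses are not known exactly. Their poses are not given: they have to be found in the camera images.
- stove_top (a point): Centre of the top face of the green portable gas stove (340 mm wide along its y, 280 mm deep along its x, case 85 mm high). x points from its front to its back, y to its left seen from the front, z up. The front, with black gas knob and red lever, faces the robot. The burner's pan support rises to 119 mm and begins 54 mm right of centre. The stove does not shift when pushed.
- lever (a joint): Red locking lever, turning about a level axis parallel to the stove's y, 18 mm behind the front face and 49 mm above the worktop. 0 rad = released (paddle pointing 17 degrees up), 0.60 rad = locked (17 degrees down). A detent lies half-way: it takes about 5 to 8 N down on the paddle to start it over; past 0.3 rad it flips on by itself to about 0.57 rad or more.
- lever_paddle (a point): Middle of the top face of the red lever's paddle (24 mm wide along the stove's y, 30 mm long along its x, 8 mm thick; its tip about 39 mm in front of the stove's front face). This point is 25 mm in front of the face, about 66 mm above the worktop when released and 40 mm when locked; it moves with the lever. The round black gas knob, 83 mm to the right and 22 mm deep, is left alone.
- cover (a joint): Steel cartridge cover, a flat flap hinged along the stove's right outer side. 0 rad = shut, level with the stove's top; 1.57 = upright; it starts at 1.2 to 1.75. A stiff hinge holds it. At about 0.15 rad (14 mm proud at the free edge) its catch meets a sprung roller: going on takes about 12 to 15 N; below 0.1 rad the force drops suddenly and it snaps to 0 by itself.
- cover_hinge (a point): Point on the cover's hinge line, half-way along the cover; fixed to the stove, with the stove's axes; 86 mm above the worktop. The hinge line runs along the stove's x. The cover is 228 mm long along x (114 mm to either side of this point), 94 mm wide from hinge to free edge and 4 mm thick; shut, it reaches from here to 94 mm in the +y direction and its top face is 4 mm above this point.
- cover_pad (a point): Middle of the black rubber thumb pad (50 mm by 16 mm) on the outer face of the cover, at its free edge; 82 mm from the hinge line, half-way along the cover. It moves with the cover. Its z axis points out of the outer face (up when shut). Press here.
- cartridge: Blue and cream gas cartridge (67 mm thick, 185 mm long) lying in the open well on the stove's right; it slides 6 mm towards the front as the lever locks. Its top is 85 mm above the worktop. Origin on its axis near the middle.
- bowl: Stainless steel bowl, 150 mm across, 62 mm high, in the dish rack. Origin under its centre. Bystander.
- cup: Green plastic cup, 72 mm across, 95 mm high, in the blue plastic dish rack on the right (300 x 400 mm, 110 mm high; in it also stand three enamel plates, 245 mm high, and at its far side a wooden cooking stick, 320 mm high). Origin under its centre. Bystander.
- basin: Pink plastic basin, upside down on the 60 mm high concrete step on the left, in front of the charcoal jiko (280 mm across, its top 295 mm above the worktop); 340 mm across, 129 mm high. Origin under its centre. Bystander.
- matchbox: Yellow matchbox, 53 x 36 x 16 mm, on the worktop. Origin under its centre. Bystander.
- cartridge_cap: Red plastic cap, 58 mm across, 24 mm high, on the worktop. Origin under its centre. Bystander.
- salt_jar: White salt jar with yellow lid, 60 mm across, 85 mm high, on the worktop. Origin under its centre. Bystander.

How it is judged:
By the outcome, as a careful person would: the job done as asked, in the order asked, and still so for the second after the job is handed in, while the arm keeps its last pose, push and grip.
It also fails if it takes over 61 s, if anything falls off the work surface, if the arm or the gripper's body presses on something with over 40 N, if the wrist force passes 120 N, or if a joint passes its speed limit or range.

## Robot

A 6-joint arm with a two-finger parallel gripper is mounted at the origin on the work surface. World frame = base frame: x ahead of the robot, y to its left, z up, the work surface at z = 0. Lengths are in mm, angles in rad, forces in N, time in s.
With the tool pointing down it reaches from about 375 to 975 mm from the base axis. Payload 3.8 kg.
Tool frame: the origin (TCP) lies midway between the tips of the shut fingers; the grasp point (between the pads) lies 19 mm behind it; z points along the fingers, y is the line along which they close (so a half turn about z gives the same grasp; the last joint's range is limited). The gripper opens to 85 mm and grips with 20 to 120 N. Pads are 22 mm wide; open, the fingers measure 114 mm over their backs; the gripper's body (76 mm by 85 mm) begins 54 mm behind the grasp point. The pads swing forward as they close: fully open they stand 13 mm farther back than shut.
Start: joints at [1.273, 0.264, 1.604, -0, 1.274, -0.037], TCP at [174.049, 652.169, 231.28] pointing down, gripper open.
Joint ranges: [-2.63, 2.63], [-0.94, 2.18], [0.31, 2.57], [-1.31, 4.45], [0, 2.66], [-2.55, 2.55]. Speed limits (rad/s): [2.57, 2.57, 3.14, 3.14, 3.14, 3.14].

## Interface

Orientations are given as a unit quaternion [w, x, y, z].
In Python, from workcell import sensors, imaging, ticket gives the robot as it stands. The module is installed in compiled form; this text tells all that it offers.
- The arm moves only by the tool send_rows, never from a script. Its argument "targets" is a list of rows, each a list of 2 entries, a list of its own where there are three numbers: the shift along the tool's x, y, z each as a share of 120 mm, from -1 to 1, then the turn about the tool's z as a share of 120 degrees, from -1 to 1. In form: [[[tx, ty, tz], yaw], ...]. A call has 1 to 10 rows; each row shifts and turns the commanded pose from where the row before left it, along the tool's axes as they then stand; what a row does not reach is not made up. A row lasts 1/8 s, in which the tool goes at most 62.5 mm and 10.7 degrees, less where a joint would pass 70% of its speed; a pose out of reach is approached as far as the arm can. A call with a number of a shift or a turn outside -1 to 1 is refused whole. A call with a gripper value outside its range is refused whole. "gripper" is the opening, from 0 (shut) to 1 (fully open), set as the call begins (left out, the last holds). The fingers move at their own pace and stop on an object; "squeeze" is the grip in N (left out, the last holds). Time passes only in rows, so rows that do not move let the fingers close. It gives the time, the measured TCP pose, the force, the opening and the grip force at its end, in the units of the state.
- sensors.get_obs(): the state, without advancing time (a new reading comes with each control period).
- imaging.read_camera(name): name is "side" or "top" or "wrist"; returns the picture (420x560x3 uint8, blue, green, red); there is no depth.
- imaging.camera_params(name): a dict with "fx", "fy", "cx", "cy" (pixels), "R" (3x3) and "t" (3): a world point X has camera coordinates R X + t. Camera axes: x right, y down, z forward; pixel columns grow to the right and rows downward; lengths in mm; the calibration is good to about 2 mm. The wrist camera is an equidistant fisheye: a pixel r from the principal point sees the ray r / f radians off the axis. A picture is of the moment at which its call begins: read the wrist's pose just before it. camera_params takes no time and is no camera call; for the wrist camera it gives the pose at the moment of the call.
- ticket.sign_off(): hands the job in; it is judged then, once.
The state is a dict: "time": time; "joint_pos": joint angles; "qd": joint speeds; "tau": joint torques, N m; "position": TCP position; "orientation": TCP orientation; "force": force on the tool from outside, world axes, zero at the start; "ft_torque": the same for the moment, N m; "gripper_width": finger opening in mm; "grasp_force": force on a finger pad.
Only numpy, scipy, OpenCV 4.12 (cv2) and the standard library are available. Lean on these libraries where they do the work, as an engineer would, in place of code of your own. Each camera call takes 0.05 s, during which the arm holds its last target. There are 200 camera calls.

## Working session

There is one attempt and no reset: what is moved stays moved. The work goes in short steps, Python scripts to look and compute and a tool call to move; the robot and the scene stay as the last step left them, time stands still between calls to the robot, and variables do not carry over. Pictures are saved under pics/ and viewed, at most 10 in all, crops included, and the job is handed in when it is done.

Besides the shell and the picture viewer there is one more tool, called after ">>>" as name([rows], argument=value, ...), one row to a line, values as JSON. send_rows: Moves the arm, as the interface text tells. Shift numbers are shares of 120 mm and turn numbers shares of 120 degrees, none past 1 either way. Its arguments: {"type":"object","properties":{"targets":{"type":"array","items":{"type":"array"}},"gripper":{"type":"number"},"squeeze":{"type":"number"}},"required":["targets"]}

```bash
mkdir -p pics
python3 - <<'E'
from workcell import sensors, imaging
import cv2, numpy as np, pickle
d={}
for n in ("side","top","wrist"):
    p=imaging.camera_params(n); im=imaging.read_camera(n); d[n]=(p,im)
    cv2.imwrite(f"pics/{n}0.png",im)
    C=-np.array(p["R"]).T@np.array(p["t"]); print(n,p["fx"],p["cx"],p["cy"],C.round(),np.array(p["R"]).round(3).tolist())
pickle.dump(d,open("d0.pkl","wb"))
o=sensors.get_obs();print(o)
E
```

```text
side 512.5531845824365 285.4417980134333 212.96831730823615 [-337. 1161. 1281.] [[-0.801, -0.599, -0.013], [-0.379, 0.523, -0.763], [0.464, -0.606, -0.646]]
top 457.8015856779406 278.4782967378657 217.18443833779907 [ 213.   47. 1423.] [[-0.054, -0.999, -0.007], [-0.971, 0.054, -0.233], [0.233, -0.006, -0.972]]
wrist 325.19226210127806 280.15649264260696 211.74684187951348 [109. 669. 372.] [[0.259, 0.966, -0.002], [0.93, -0.249, 0.269], [0.259, -0.071, -0.963]]
{'time': 0.15, 'joint_pos': array([ 1.27309689e+00,  2.64583048e-01,  1.60509204e+00,  2.25142231e-05,
        1.27370680e+00, -3.68727899e-02]), 'qd': array([ 0.00106931, -0.00050139, -0.00477931,  0.00025368, -0.00100854,
        0.00077875]), 'tau': array([ 2.65423414e-04, -5.15908992e+01, -3.67956054e+01, -4.88144769e-05,
        8.20552174e-03,  3.11331871e-05]), 'position': array([173.87394682, 651.61710948, 230.22890769]), 'orientation': array([-1.59570803e-04,  1.30047192e-01,  9.91507402e-01, -8.80336908e-04]), 'force': array([-0.02684833, -0.09347877,  0.08345429]), 'ft_torque': array([-0.00874744, -0.00477371,  0.00730336]), 'grasp_force': 0.0, 'gripper_width': 85.61529117253991}
```

View pics/top0.png

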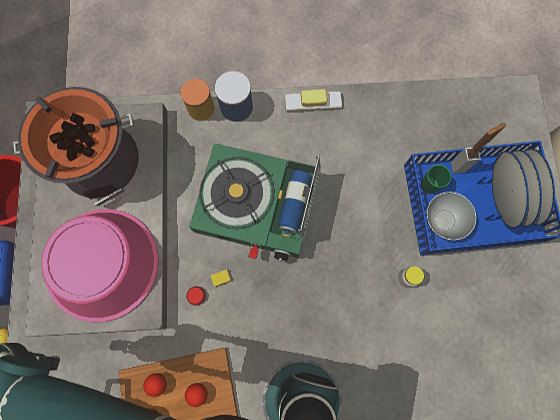

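View pics/side0.png

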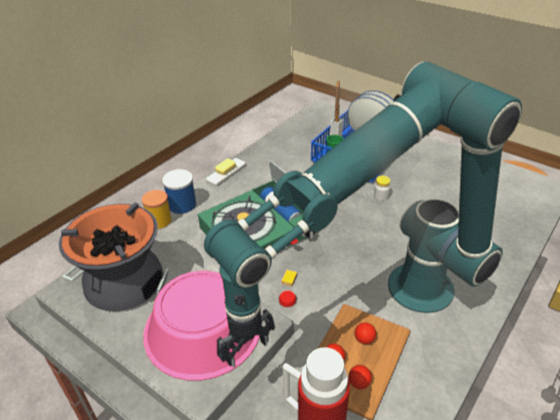

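The top view shows the green stove with corners near (213,145), (191,231) and (297,257). The red lever is at (254,252), the knob at (282,255), and the cover is near upright along (317,157)–(303,250). The side view shows the arm standing over the pink basin and partly hiding the stove.

```bash
cat > h.py <<'E'
import numpy as np, cv2
def ray(p,u,v,fish=False):
    x,y=(u-p["cx"])/p["fx"],(v-p["cy"])/p["fy"]
    if fish:
        r=np.hypot(x,y); d=np.array([x/r*np.sin(r),y/r*np.sin(r),np.cos(r)]) if r>1e-9 else np.array([0,0,1.])
    else: d=np.array([x,y,1.])
    R=np.array(p["R"]); return -R.T@np.array(p["t"]), R.T@d
def onz(p,u,v,z,fish=False):
    C,d=ray(p,u,v,fish); return C+d*(z-C[2])/d[2]
def proj(p,X,fish=False):
    c=np.array(p["R"])@np.array(X,float)+np.array(p["t"])
    if fish:
        q=np.hypot(c[0],c[1]); r=np.arctan2(q,c[2]); a=c[:2]/q*r
    else: a=c[:2]/c[2]
    return np.array([p["cx"]+p["fx"]*a[0],p["cy"]+p["fy"]*a[1]])
E
python3 - <<'E'
from h import *; import pickle
d=pickle.load(open("d0.pkl","rb")); p,im=d["top"]
for n,uv,z in [("BL",(213,145),85),("FL",(191,231),85),("FR",(297,257),85),("lever",(254,252),66),("knob",(282,255),45),("coverBtop",(317,157),175),("coverFtop",(303,250),175)]:
    print(n,onz(p,*uv,z).round())
hsv=cv2.cvtColor(im,cv2.COLOR_BGR2HSV)
g=cv2.inRange(hsv,(55,90,30),(85,255,255)); g[:, :180]=0; g[:,340:]=0; g[:135]=0;g[270:]=0
c=max(cv2.findContours(g,0,2)[0],key=cv2.contourArea); print(cv2.approxPolyDP(cv2.convexHull(c),3,True)[:,0].tolist())
r=cv2.inRange(hsv,(0,150,80),(8,255,255))|cv2.inRange(hsv,(172,150,80),(180,255,255)); r[:,:235]=0;r[:,275:]=0;r[:235]=0;r[270:]=0
n,l,s,ce=cv2.connectedComponentsWithStats(r);print(s[1:].tolist(),ce[1:])
cv2.imwrite("pics/topc.png",cv2.resize(im[130:290,170:370],None,fx=4,fy=4,interpolation=cv2.INTER_CUBIC)[:600,:800])
E
```

```text
BL [777. 231.  85.]
FL [506. 302.  85.]
FR [410.  -9.  85.]
lever [435. 118.  66.]
knob [425.  34.  45.]
coverBtop [685. -82. 175.]
coverFtop [415. -23. 175.]
[[283, 170], [264, 244], [190, 227], [198, 198], [275, 167]]
[[249, 245, 9, 14, 83]] [[253.27710843 251.80722892]]
```

View pics/topc.png

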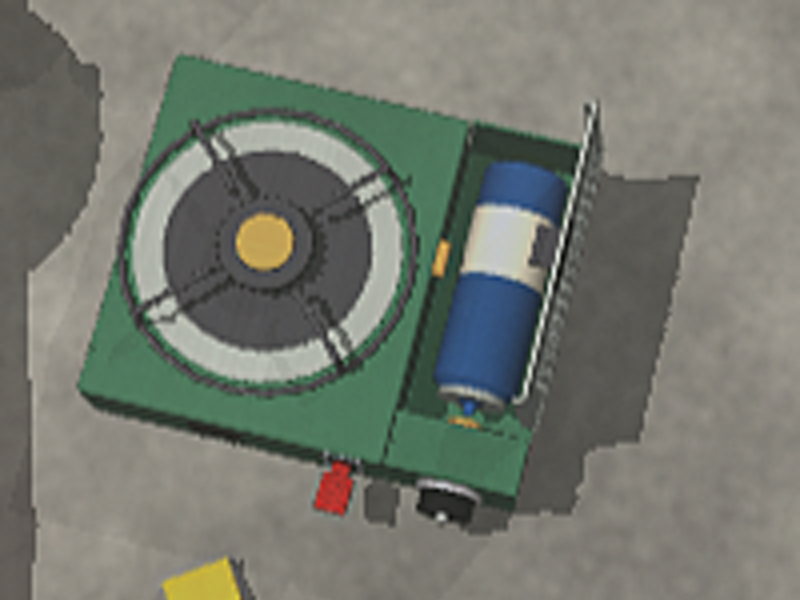

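The crop shows the case corners at about (180,57), (80,390) and (520,495), and the lever paddle at (333,488). The cover's free edge runs from (590,103) to (520,400). Its outer face shows to the right of that edge, so it leans slightly inward (θ below 1.57).

Run:
```python
from h import *; import pickle
d=pickle.load(open("d0.pkl","rb")); p,im=d["top"]
f=lambda u,v,z: onz(p,170+u/4,130+v/4,z)[:2]
BL,FL,FR=f(180,57,85),f(80,390,85),f(520,495,85)
print(BL.round(),FL.round(),FR.round(),np.linalg.norm(BL-FL),np.linalg.norm(FR-FL))
src=np.array([[140,170],[-140,170],[-140,-170]],float);dst=np.array([BL,FL,FR])
sc,dc=src.mean(0),dst.mean(0);U,S,V=np.linalg.svd((src-sc).T@(dst-dc));R=(U@V).T
T=dc-R@sc;a=np.arctan2(R[1,0],R[0,0]);print("centre",T.round(1),"yaw",a)
inv=lambda w:R.T@(w-T)
print("lever stove",inv(f(333,488,66)),"knob",inv(f(445,505,50)))
# free edge: hinge at y=-170ish; find theta s.t. edge endpoints agree
for th in np.arange(1.1,1.65,.1):
    z=86+94*np.sin(th); A,B=inv(f(590,103,z)),inv(f(520,400,z)); print(round(th,2),-170+94*np.cos(th),A.round(),B.round())
```

```text
[779. 224.] [517. 305.] [419. -19.] 274.38157487184344 337.8183826782678
centre [600.2 102.5] yaw -0.29120508384311816
lever stove [-162.8272925   -30.68920811] knob [-153.34510629 -114.6267962 ]
1.1 -127.36196458599574 [ 140. -153.] [ -87. -153.]
1.2 -135.9383710791927 [ 138. -153.] [ -88. -153.]
1.3 -144.8551101092888 [ 137. -153.] [ -88. -153.]
1.4 -154.02308856737739 [ 136. -153.] [ -89. -153.]
1.5 -163.35070304323597 [ 136. -153.] [ -89. -153.]
1.6 -172.7447550963212 [ 136. -153.] [ -89. -153.]
```

>>> send_rows([
  [[-0.32, -0.37, 0], 0],
  [[-0.32, -0.37, 0], 0],
  [[-0.32, -0.37, 0], 0],
  [[-0.32, -0.37, 0], 0],
  [[-0.32, -0.37, 0], 0],
  [[-0.32, -0.37, 0], 0],
  [[-0.32, -0.37, 0], 0],
  [[-0.32, -0.37, 0], 0],
  [[-0.32, -0.37, 0], 0],
  [[0, 0, 0], 0],
], gripper=0, squeeze=40)

```text
time: 1.4
position: [406.1, 173.5, 231.2]
orientation: [0.0, 0.133, 0.991, -0.0]
force: [-0.3, -0.2, 0.0]
gripper_width: 0.2
grasp_force: 0.0
```

Run:
```python
from workcell import sensors, imaging
from h import *; import pickle
o=sensors.get_obs();p=imaging.camera_params("wrist");im=imaging.read_camera("wrist");pickle.dump((o,p,im),open("d1.pkl","wb"))
print(o["position"],o["orientation"],o["joint_pos"],o["force"])
cv2.imwrite("pics/w1.png",im)
hsv=cv2.cvtColor(im,cv2.COLOR_BGR2HSV)
r=cv2.inRange(hsv,(0,150,80),(8,255,255))|cv2.inRange(hsv,(172,150,80),(180,255,255))
n,l,s,ce=cv2.connectedComponentsWithStats(r)
for i in range(1,n):
    if s[i,4]>60: print(s[i].tolist(),ce[i].round(1),onz(p,*ce[i],66,True).round(1))
```

```text
[406.13448384 173.5152012  231.19154702] [ 2.46574423e-04  1.33385386e-01  9.91064104e-01 -4.67698362e-04] [ 3.48186999e-01 -1.91256758e-01  2.07486705e+00 -1.11136072e-03
  1.25797915e+00 -9.54699059e-01] [-0.34157326 -0.17993101  0.02103195]
[346, 58, 50, 49, 1916] [371.   82.3] [323.6 285.3  66. ]
[225, 216, 25, 35, 717] [237.2 232. ] [432.9 120.9  66. ]
```

View pics/w1.png

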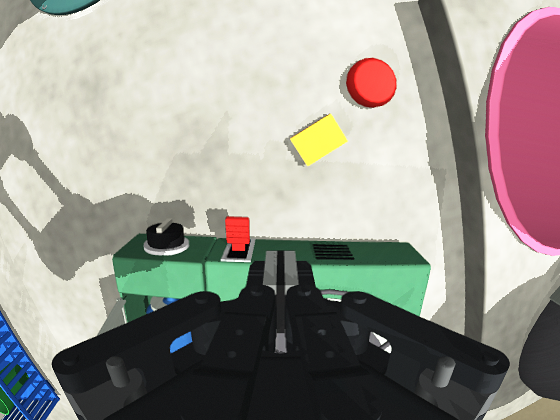

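The wrist view shows the lever at (237,232), which casts to (433,121) at z = 66 and agrees with the top view. The knob at (165,237) is well clear.

>>> send_rows([
  [[-0.15, -0.18, 0], 0],
  [[-0.15, -0.18, 0], 0],
  [[0, 0, 0.4], 0],
  [[0, 0, 0.4], 0],
  [[0, 0, 0.4], 0],
  [[0, 0, 0], 0],
])

```text
time: 2.2
position: [423.9, 126.4, 83.4]
orientation: [-0.005, 0.129, 0.992, -0.002]
force: [0.5, -0.1, 0.5]
gripper_width: -0.0
grasp_force: 0.0
```

>>> send_rows([
  [[0, 0, 0.1], 0],
  [[0, 0, 0.08], 0],
  [[0, 0, 0.05], 0],
  [[0, 0, 0.05], 0],
  [[0, 0, 0.05], 0],
])

```text
time: 2.82
position: [429.2, 125.9, 47.8]
orientation: [0.001, 0.13, 0.992, 0.0]
force: [0.4, -0.4, 0.3]
gripper_width: -0.1
grasp_force: 0.0
```

>>> send_rows([
  [[0, -0.03, 0.03], 0],
  [[0, 0, 0.03], 0],
  [[0, 0, 0.02], 0],
  [[0, 0, 0.02], 0],
  [[0, 0, 0.01], 0],
  [[0, 0, 0], 0],
])

```text
time: 3.58
position: [428.2, 122.3, 38.4]
orientation: [-0.0, 0.13, 0.992, -0.0]
force: [-14.8, -5.3, 36.6]
gripper_width: -0.3
grasp_force: 19.6
```

>>> send_rows([
  [[0, 0, -0.15], 0],
  [[0, 0, -0.4], 0],
  [[0, 0, -0.45], 0],
  [[0, 0, -0.45], 0],
  [[0.2, 0.1, -0.2], 0],
  [[0, 0, 0], 0],
])

```text
time: 4.32
position: [408.6, 141.1, 235.0]
orientation: [0.003, 0.129, 0.992, 0.001]
force: [-0.5, -0.5, 0.5]
gripper_width: -0.1
grasp_force: 0.0
```

Run:
```python
from workcell import sensors, imaging
from h import *; import pickle
o=sensors.get_obs();p=imaging.camera_params("wrist");im=imaging.read_camera("wrist");t=imaging.read_camera("top");pickle.dump((o,p,im,t),open("d2.pkl","wb"))
print(o["position"],o["orientation"],o["force"])
a=cv2.resize(im[150:350,80:340],(520,400)); b=cv2.resize(t[140:273,235:328],(280,400))
cv2.imwrite("pics/w2.png",np.hstack([a,b]))
R=lambda x,y,z:np.array([600.2+.958*x+.287*y,102.5-.287*x+.958*y,z])
for z in (66,40): print(proj(p,R(-165,-31,z),True).round(1))
```

```text
[408.63947298 141.12158701 234.98279059] [0.00257982 0.12930172 0.9916013  0.00112896] [-0.46687747 -0.5120717   0.45282606]
[266.1 220.2]
[267.1 213. ]
```

View pics/w2.png

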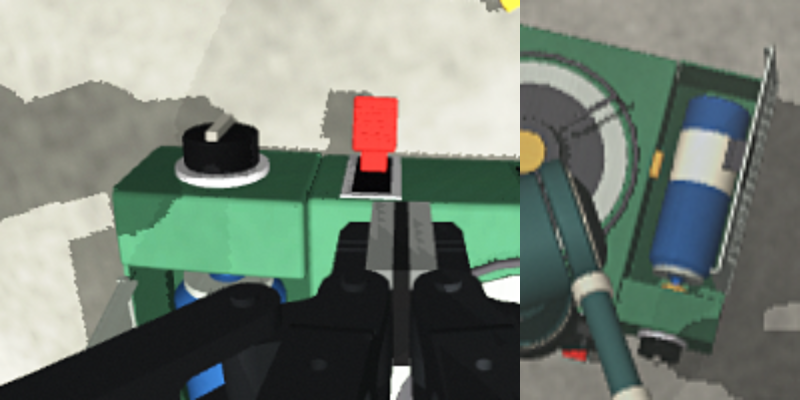

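The lever paddle now shows at full-frame (267,211), against (267,213) predicted for the locked height. The cartridge has slid forward, so the lever is locked. Next I go to the outer side of the cover.

>>> send_rows([
  [[-0.355, -0.315, 0], 0],
  [[-0.355, -0.315, 0], 0],
  [[-0.355, -0.315, 0], 0],
  [[-0.355, -0.315, 0], 0],
  [[-0.355, -0.315, 0], 0],
  [[0, 0, 0], 0],
  [[0, 0, 0], 0],
])

```text
time: 5.3
position: [563.3, -97.5, 229.9]
orientation: [-0.002, 0.131, 0.991, 0.0]
force: [-0.1, -0.3, 0.5]
gripper_width: -0.1
grasp_force: 0.0
```

```bash
cat > s.py <<'E'
from workcell import sensors
import numpy as np
from scipy.spatial.transform import Rotation as Ro
a=-0.2912;R=np.array([[np.cos(a),-np.sin(a)],[np.sin(a),np.cos(a)]]);T=np.array([600.2,102.5])
o=sensors.get_obs();q=o["orientation"];M=Ro.from_quat([q[1],q[2],q[3],q[0]]).as_matrix()
print("stove",(R.T@(o["position"][:2]-T)).round(1),o["position"][2].round(1),"toolx,y in stove",(R.T@M[:2,:2]).round(3).tolist(),o["force"].round(1),o["joint_pos"].round(2),o["time"])
E
python3 s.py
python3 - <<'E'
from workcell import imaging
from h import *
p=imaging.camera_params("wrist");im=imaging.read_camera("wrist");cv2.imwrite("pics/w3.png",im)
E
```

```text
stove [  22.1 -202.2] 229.9 toolx,y in stove [[-1.0, -0.029], [-0.029, 1.0]] [-0.1 -0.3  0.5] [-0.22  0.07  1.83  0.    1.25 -1.52] 5.3
```

View pics/w3.png

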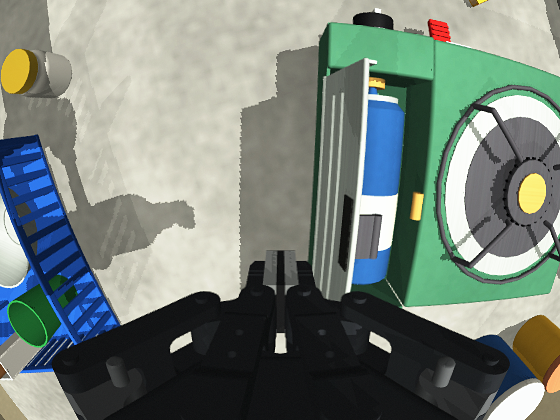

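The view shows the cover upright to the right of the fingers, outer face towards us, with its black pad at about (346,232). The path down on the outer side is clear.

>>> send_rows([
  [[0, 0, 0.3], 0],
  [[0, 0, 0.3], 0],
  [[0, 0, 0], 0],
  [[0, 0.1, 0], 0],
  [[0, 0.1, 0], 0],
  [[0, 0.1, 0], 0],
  [[0, 0.08, 0], 0],
  [[0, 0, 0], 0],
])

```text
time: 6.35
position: [576.7, -52.2, 160.8]
orientation: [0.0, 0.129, 0.992, 0.0]
force: [-0.0, -0.2, 0.1]
gripper_width: 0.1
grasp_force: 0.0
```

```bash
python3 s.py
```

```text
stove [  21.9 -155. ] 160.8 toolx,y in stove [[-0.999, -0.032], [-0.032, 0.999]] [-0.  -0.2  0.1] [-0.13  0.14  1.89  0.    1.11 -1.44] 6.35
```

>>> send_rows([
  [[0, 0.05, 0], 0],
  [[0, 0.05, 0.01], 0],
  [[0, 0.08, 0.06], 0],
  [[0, 0.08, 0.07], 0],
  [[0, 0.06, 0.08], 0],
  [[0, 0.06, 0.09], 0],
  [[0, 0, 0], 0],
])

```text
time: 7.22
position: [586.9, -8.4, 121.3]
orientation: [-0.002, 0.13, 0.992, -0.0]
force: [0.4, -0.0, 0.4]
gripper_width: 0.1
grasp_force: 0.0
```

```bash
python3 s.py
python3 - <<'E'
from workcell import imaging
from h import *
p=imaging.camera_params("wrist");im=imaging.read_camera("wrist");cv2.imwrite("pics/w4.png",im)
E
```

```text
stove [  19.1 -110.1] 121.3 toolx,y in stove [[-1.0, -0.031], [-0.031, 1.0]] [ 0.4 -0.   0.4] [-0.06  0.19  1.9   0.    1.05 -1.37] 7.225
```

View pics/w4.png

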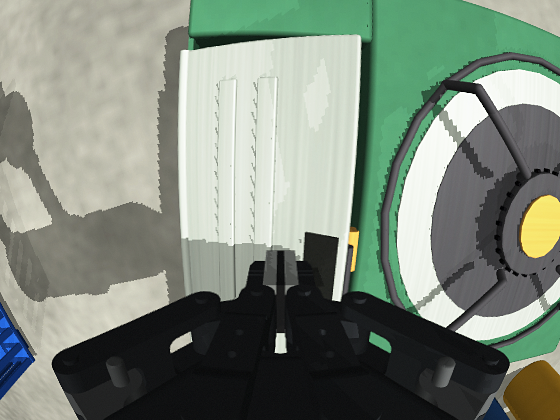

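The cover is folded over to a low angle with the fingertips on its outer face. The black pad is just right of the tips, at about (322,260). I'll shift onto the pad and press.

>>> send_rows([
  [[-0.02, 0.05, 0.04], 0],
  [[-0.02, 0.05, 0.04], 0],
  [[0, 0.05, 0.05], 0],
  [[0, 0.02, 0.04], 0],
  [[0, 0, 0], 0],
])

```text
time: 7.9
position: [598.1, 9.5, 102.8]
orientation: [0.0, 0.13, 0.992, -0.0]
force: [-0.0, -1.3, 1.1]
gripper_width: 0.0
grasp_force: 0.4
```

```bash
python3 s.py
```

```text
stove [ 24.7 -89.7] 102.8 toolx,y in stove [[-1.0, -0.031], [-0.031, 1.0]] [-0.  -1.3  1.1] [-0.03  0.23  1.89 -0.    1.02 -1.34] 7.9
```

>>> send_rows([
  [[0, 0.01, 0.03], 0],
  [[0, 0, 0.03], 0],
  [[0, 0, 0.03], 0],
  [[0, 0, 0.02], 0],
  [[0, 0, 0], 0],
])

```text
time: 8.52
position: [598.1, 10.6, 90.2]
orientation: [-0.0, 0.13, 0.992, 0.0]
force: [-3.3, -0.3, 5.5]
gripper_width: -0.1
grasp_force: 3.1
```

```bash
python3 s.py
```

```text
stove [ 24.4 -88.7] 90.2 toolx,y in stove [[-1.0, -0.03], [-0.03, 1.0]] [-3.3 -0.3  5.5] [-0.02  0.25  1.9   0.    0.99 -1.33] 8.525
```

>>> send_rows([
  [[0, 0, 0.02], 0],
  [[0, 0, 0], 0],
  [[0, 0, 0], 0],
])

```text
time: 8.9
position: [598.2, 10.6, 90.0]
orientation: [-0.0, 0.13, 0.992, 0.0]
force: [-9.3, -0.5, 18.0]
gripper_width: -0.0
grasp_force: 8.9
```

>>> send_rows([
  [[0, 0, 0.015], 0],
  [[0, 0, 0], 0],
  [[0, 0, 0], 0],
  [[0, 0, 0], 0],
])

```text
time: 9.4
position: [598.3, 10.6, 89.9]
orientation: [-0.0, 0.13, 0.992, 0.0]
force: [-12.3, -0.7, 26.1]
gripper_width: -0.4
grasp_force: 13.2
```

```bash
python3 s.py
python3 - <<'E'
from workcell import imaging
from h import *
im=imaging.read_camera("wrist");t=imaging.read_camera("top")
cv2.imwrite("pics/w5.png",np.hstack([im,cv2.resize(t[140:350,235:355],(240,420))]))
E
```

```text
stove [ 24.6 -88.6] 89.9 toolx,y in stove [[-1.0, -0.03], [-0.03, 1.0]] [-12.3  -0.7  26.1] [-0.02  0.25  1.9   0.    0.99 -1.33] 9.4
```

View pics/w5.png

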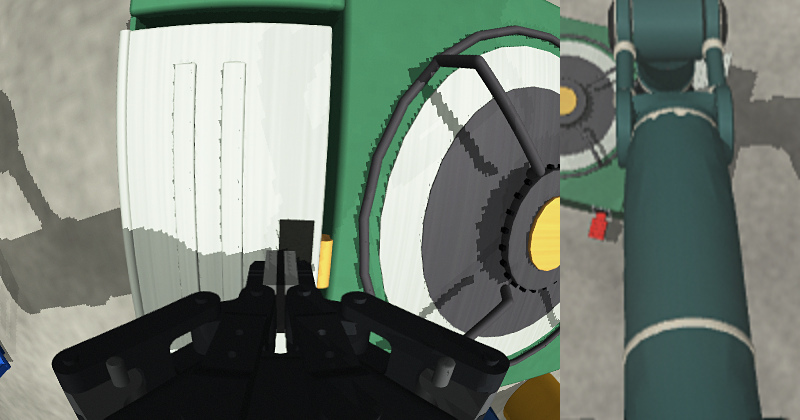

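The cover lies flat. The fingertips are on the pad at about (290,255), at z = 90 with 26 N, which matches the shut height. The lever still shows in its locked position.

```bash
python3 -c "
from workcell import ticket; print(ticket.sign_off())"
```

```text
the job is handed in; nothing more can be done
None
```

The job is handed in: the lever was pushed down to its locked position first, then the cover was folded shut, and the fingers are still pressing on its pad with about 26 N at the shut height (z = 90 mm).

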